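Wedge a square steel sample tight in a wedge clamp

TASK

Clamp the square steel sample for testing: lay it flat on the seat of the wedge clamp, crosswise and about centred, in the gap between the stop screw and the sliding jaw, and let go of it. Then take the brass knocking bar and with its lower end tap or press the steel wedge down into its slot, gently, until it stops moving forward and the sample is held tight. Stand the bar upright on the open bench again and leave the brass weight, the round test block and the calliper where they are.

Things in the scene. Friction and masses are not known exactly. Their poses are not given: they have to be found in the camera images.
- wedge_clamp: Grey cast wedge clamp, base 84 x 174 x 14 mm, 66 mm high, screwed down (does not move). Origin on the bench under the middle of the sample's seat; z up, y along the clamping line, x across it. In order along +y: post with stop screw, seat, sliding jaw between two dark gib strips (x = 23 to 31 mm either side, y = 20 to 52 mm, 46 mm high), loose wedge, fixed abutment.
- seat (a point): Middle of the seat's top face, 36 mm above the bench; axes as the clamp's. The seat is a flat steel step, y = -17 to 14 mm, 50 mm wide in x. The sample goes here with its length along x, in the gap between the stop screw's end (y = -15 to -11.5 mm) and the open jaw's face (y = 13 mm).
- stop_post (a point): Top of the post that carries the stop screw: at y = -50 mm, height 52 mm, from y = -62 to -38 mm, 36 mm wide. The dark screw (pad 11 mm across, its top at height 47 mm) points to +y; its flat end stands somewhere between y = -15 and -11.5 mm, set differently each time; it does not move.
- slot (a point): Middle of the slot's mouth at the fixed abutment's upright face: y = 76 mm, height 66 mm. The abutment reaches to y = 98 mm; its upright pocket, 30 mm wide in x, guides the wedge's flat face. The slot goes through the base: the wedge never reaches a bottom.
- jaw: Steel sliding jaw, 44 mm wide in x. Its frame equals the clamp's while fully open; it shuts towards -y. Open, its upright front face is at y = 13 mm, height 37 to 43 mm, with a chamfer up to 46 mm; the low front is 46 mm high up to y = 46 mm, the rear 64 mm. A spring (8 N open, 11 N shut) keeps it open; its inclined back bears on the wedge. With the sample in, 4.5 to 8 mm of play must be closed.
- wedge: Loose steel wedge, 26 mm wide, 77 mm long, 8 mm thick at the tip, growing 1 in 5; stands point down in the slot, tip 45 mm above the bench. Origin at the tip on its flat face, z up. It creeps down under about 4 to 9 N; when jaw, sample and stop meet, 22 to 40 mm lower, it stops and the force climbs steeply. Driven there with 15 to 30 N it stays locked by friction. Never over 45 N.
- wedge_head (a point): Middle of the wedge's flat top face (25 x 22 mm), the face to tap, 122 mm above the bench at first. To be driven with the knocking bar, not with the bare fingers.
- sample: Plain square steel bar, 20 mm wide (x), 62 mm long (y), 20 mm high, 0.18 kg, lying on the bench. Origin at the centre of its underside. In the clamp its upper 10 mm stand above jaw and stop pad, where the fingers can hold it across its width.
- knocking_bar: Round brass bar standing upright on the bench, 100 mm high, 26 mm in diameter all along, with fine grip grooves round its upper half, 0.38 kg. Origin at the centre of its lower end, z along it.
- weight: Small round brass weight with a knob on top, 44 mm across, 36 mm high; origin under its centre. To be left alone.
- test_disc: Round steel test block, a disc 50 mm across, 12 mm high; origin under its centre. To be left alone.
- calliper: Steel calliper lying flat, 74 x 225 x 9 mm; origin under its middle, y along its beam. To be left alone.
Not all that is in view belongs to the job. There is more than one size of the knocking_bar; the job needs the middle-sized.

How it is judged (in metres and radians):
On the way, in this order (a step that is already met when the one before it is completed fails the run):
1. the sample lies flat on the seat, crosswise between stop screw and jaw, let go (z of sample in the frame of wedge_clamp between 0.034 and 0.0385 m and x of sample in the frame of wedge_clamp between -0.013 and 0.013 m and y of sample in the frame of wedge_clamp between -0.009 and 0.007 m and angle between the y axis of sample and the x axis of wedge_clamp, either way round below 0.12 rad and contact force between the fingers and sample below 0.2 N and linear speed of sample below 0.02 m/s), for 0.2 s.
2. the bar bears on the wedge and the jaw presses the sample with more than 10 N (contact force between jaw and sample above 10 N and contact force between knocking_bar and wedge above 3 N), for 0.04 s.
At the end, for the whole second after the job is handed in: The sample lies flat on the seat, crosswise within 7 degrees, centred within 13 mm (9 mm along the clamp); the jaw, locked by the wedge alone, presses it with more than 5 N; the bar stands upright (within 6 degrees) on the bench, let go; sample, wedge and bar are at rest (z of sample in the frame of wedge_clamp between 0.034 and 0.0385 m and x of sample in the frame of wedge_clamp between -0.013 and 0.013 m and y of sample in the frame of wedge_clamp between -0.009 and 0.007 m and angle between the y axis of sample and the x axis of wedge_clamp, either way round below 0.12 rad and contact force between jaw and sample above 5 N and angle between knocking_bar's own z axis and vertical below 0.1 rad and height (world z) of knocking_bar between -0.004 and 0.004 m and linear speed of each of knocking_bar, sample, wedge below 0.02 m/s); the robot touches nothing.
It fails at once if the bar hits or presses the wedge with more than 45 N (contact force between knocking_bar and wedge above 45 N).
It fails at once if the fingers push the wedge with more than 5 N (contact force between the fingers and wedge above 5 N).
It fails at once if the weight is moved more than 20 mm (distance of weight from where it was at the start of the episode above 0.02 m).
It fails at once if the round test block is moved more than 20 mm (distance of test_disc from where it was at the start of the episode above 0.02 m).
It fails at once if the calliper is moved more than 20 mm (distance of calliper from where it was at the start of the episode above 0.02 m).
It also fails if it takes over 61 s, if anything falls off the work surface, if the arm or the gripper's body presses on something with over 40 N, if the wrist force passes 120 N, or if a joint passes its speed limit or range.

ROBOT

A 7-joint arm with a two-finger parallel gripper is mounted at the origin on a cart in front of the work surface, level with it; the furniture and walls round the work are solid. World frame = base frame: x ahead of the robot, y to its left, z up, the work surface at z = 0. Lengths are in m, angles in degrees, forces in N, time in s.
With the tool pointing down it reaches from about 0.425 to 0.825 m from the base axis. Payload 3.6 kg.
Tool frame: the origin (TCP) lies on the centre line of the jaws, within the pads' length; the fingertips stand 19 mm ahead of it and the grasp point (between the pads) is the TCP; z points along the fingers, y is the line along which they close (so a half turn about z gives the same grasp; the last joint's range is limited). The gripper opens to 85 mm and grips with 20 to 120 N. Pads are 22 mm wide; open, the fingers measure 114 mm over their backs; the gripper's body (76 mm by 85 mm) begins 54 mm behind the grasp point. The pads swing forward as they close: fully open they stand 13 mm farther back than shut.
Start: joints at [69.242, 35.231, -0.722, 81.555, 0.464, 63.22, -2.315], TCP at [0.214, -0.614, 0.25] pointing down, gripper open.
Joint ranges: [-178.69, 178.69], [-17.37, 117.87], [-77.05, 75.6], [15.02, 138.74], [-78.02, 258.01], [0.78, 113.62], [-162.83, 162.83]. Speed limits (degrees/s): [159.86, 159.86, 180, 180, 180, 180, 180].

INTERFACE

Orientations are given as a 3x3 rotation matrix whose columns are the frame's x, y, z axes.
In Python, from station import robot gives the robot as it stands. Calls block until the motion is done:
- robot.goto(position, orientation): joint-space move of the TCP to a pose.
- robot.move_linear(position, orientation=None, max_speed=0.15): straight line of the TCP; orientation=None keeps the orientation; max_speed is the mean speed in m/s.
- robot.movej(angles): joint-space move.
- robot.command_gripper(opening): finger opening in m; the grip force is fixed at half the most; returns when the fingers have stopped.
- robot.sleep(seconds).
- robot.ik(position, orientation): joint angles nearest the present ones, or None.
- robot.read_camera(name): name is "side" or "top"; returns a dict with "image" (420x560x3 uint8, red, green, blue), "fx", "fy", "cx", "cy" (pixels), "R" (3x3) and "t" (3): a world point X has camera coordinates R X + t. Camera axes: x right, y down, z forward; pixel columns grow to the right and rows downward; lengths in m; the calibration is good to about 2 mm. A picture is of the moment at which its call begins. There is no depth.
A pose or a line that the arm cannot do raises robot.Unreachable and nothing moves.
- robot.finish_job(): hands the job in; it is judged then, once.
Readings, each from a call of its own:
- robot.get_time_s(): time.
- robot.get_joints(): joint angles.
- robot.get_dq(): joint speeds.
- robot.get_tau(): joint torques, N m.
- robot.get_ee_pos(): TCP position.
- robot.get_eef_rot(): TCP orientation.
- robot.get_ft_force(): force on the tool from outside, world axes, zero at the start.
- robot.get_wrist_torque(): the same for the moment, N m.
- robot.get_gripper_width(): finger opening in m.
- robot.get_finger_force(): force on a finger pad.
Only numpy, scipy, OpenCV 4.12 (cv2) and the standard library are available. Lean on these libraries where they do the work, as an engineer would, in place of code of your own. Each camera call takes 0.05 s, during which the arm holds its last target. There are 200 camera calls.

## Working session

There is one attempt and no reset: what is moved stays moved. The work goes in short steps, each a Python script; the robot and the scene stay as the last script left them, time stands still between calls to the robot, and variables do not carry over. Pictures are saved under pics/ and viewed, at most 10 in all, crops included, and the job is handed in when it is done.

```bash
mkdir -p pics; cat > h.py <<'E'
import numpy as np, cv2
from station import robot
def snap(name,fn=None):
    c=robot.read_camera(name); 
    if fn: cv2.imwrite('pics/'+fn,c['image'][:,:,::-1])
    return c
def ray(c,u,v,z):
    R=np.array(c['R']);t=np.array(c['t']);o=-R.T@t
    d=R.T@np.array([(u-c['cx'])/c['fx'],(v-c['cy'])/c['fy'],1]); return o+d*(z-o[2])/d[2]
def proj(c,X):
    p=np.array(c['R'])@np.array(X)+np.array(c['t']); return np.array([c['fx']*p[0]/p[2]+c['cx'],c['fy']*p[1]/p[2]+c['cy']])
E
python3 - <<'E'
from h import *
for n in('top','side'):
    c=snap(n,n+'0.png'); R=np.array(c['R']);print(n,c['fx'],c['cx'],c['cy'],(-R.T@c['t']).round(3),R.round(2).tolist())
    np.save(n+'0.npy',c,allow_pickle=True)
print(robot.get_ee_pos(),robot.get_eef_rot(),robot.get_time_s())
E
```

```text
top 385.284299899642 280.21117724069745 210.56623734744772 [ 0.421 -0.041  0.963] [[-0.02, -1.0, 0.01], [-1.0, 0.01, -0.1], [0.1, -0.01, -1.0]]
side 416.6058451861446 280.5748042799305 198.629730489717 [0.048 0.775 0.46 ] [[-0.87, -0.49, 0.02], [-0.2, 0.31, -0.93], [0.45, -0.81, -0.37]]
[ 0.21400301 -0.61306385  0.24924707] [[ 9.44121349e-01  3.29597122e-01 -7.83941025e-04]
 [ 3.29598055e-01 -9.44118715e-01  2.23037058e-03]
 [-5.00966757e-06 -2.36412592e-03 -9.99997205e-01]] 0.1
```

View pics/top0.png

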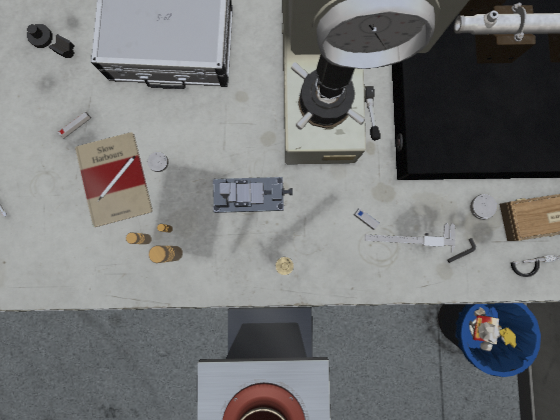

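View pics/side0.png

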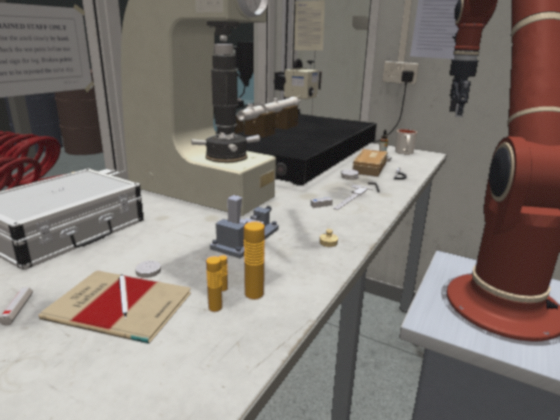

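The top view shows the clamp at (250,194), with its stop screw towards the right (288,191). There are three brass bars: (162,254) large, (136,238) medium and (164,228) small. Sample candidates are (367,218) and (74,125). The weight is at (285,265), with round discs at (159,162) and (482,206). I'll enlarge these to confirm which is which.

```bash
python3 - <<'E'
from h import *
t=cv2.imread('pics/top0.png');s=cv2.imread('pics/side0.png')
f=lambda im,x,y,w,h:cv2.resize(im[y:y+h,x:x+w],(400,300),interpolation=cv2.INTER_CUBIC)
m=np.vstack([np.hstack([f(t,110,210,80,60),f(t,335,190,80,60)]),np.hstack([f(t,204,160,100,75),f(s,190,190,160,120)])])
cv2.imwrite('pics/crop1.png',m)
E
```

```text
(no output)
```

View pics/crop1.png

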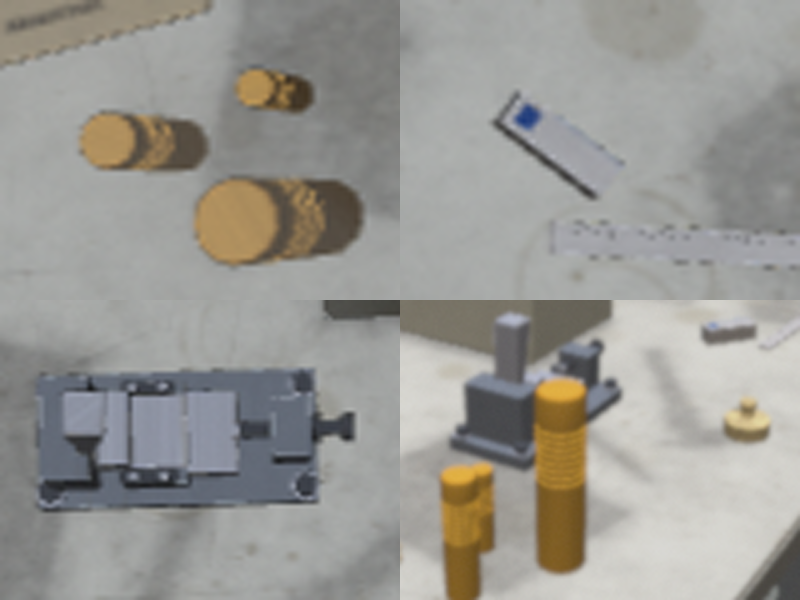

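The medium bar is the one with its top at about (131,238) in the top view. It measures about 11 px across, which is roughly 26 mm, and the others are clearly larger or smaller. The sample is the plain steel bar at (367,218); the item at (74,125) has a red tip, so it isn't plain steel. Next I'll measure everything.

```bash
cat > meas.py <<'E'
from h import *
c=np.load('top0.npy',allow_pickle=True).item(); im=c['image'].astype(int); K=6
def up(x,y,w,h): return cv2.resize(c['image'][y:y+h,x:x+w],None,fx=K,fy=K,interpolation=cv2.INTER_CUBIC).astype(int)
def world(pts,x,y,z): return np.array([ray(c,(p[0]+.5)/K-.5+x,(p[1]+.5)/K-.5+y,z) for p in pts])
def big(m):
    cs,_=cv2.findContours(m.astype(np.uint8),cv2.RETR_EXTERNAL,cv2.CHAIN_APPROX_NONE); return max(cs,key=cv2.contourArea)[:,0]
def rect(P): 
    r=cv2.minAreaRect((P[:,:2]*1000).astype(np.float32)); return r
# bar
x,y,w,h=115,220,30,34; a=up(x,y,w,h); m=(a[...,0]>185)&(a[...,0]-a[...,2]>60)
W=world(big(m),x,y,.1); print('bar',cv2.minEnclosingCircle((W[:,:2]*1000).astype(np.float32)),rect(W))
# clamp base
x,y,w,h=205,168,90,52; a=up(x,y,w,h); m=(a[...,2]-a[...,0]>6)&(a.sum(2)<500)
m=cv2.morphologyEx(m.astype(np.uint8),cv2.MORPH_CLOSE,np.ones((25,25)));m=cv2.morphologyEx(m,cv2.MORPH_OPEN,np.ones((90,90)))
W=world(big(m),x,y,.014); print('base',rect(W))
dbg=[m*255]
# sample
x,y,w,h=348,202,36,32; a=up(x,y,w,h); print(a[::24,::24].sum(2)//3, (a[...,2]-a[...,0])[::24,::24])
E
python3 meas.py
```

```text
bar ((439.48919677734375, 283.21484375), 0.5799116492271423) ((439.5092468261719, 283.21453857421875), (1.111674427986145, 0.37015053629875183), 89.1152572631836)
base ((554.36328125, 31.697853088378906), (85.39741516113281, 174.5111541748047), 0.7632561922073364)
[[169 168 167 170 171 169 166 162 161]
 [170 170 168 169 168 170 166 168 163]
 [173 172 166 156 167 168 170 169 167]
 [170 171 155  69 157 164 171 169 163]
 [169 170 163 115 164 159 156 169 165]
 [171 173 172 174  62 167 162 162 160]
 [170 172 172 172 171 106 170 161 164]
 [172 171 170 168 169 169 160 167 166]] [[ 2  0  1  1  0  0 -1  0 -1]
 [ 1  0  0  0  1  1 -1  0  1]
 [ 1  0  1  7  0  0  1  0  0]
 [ 0  0  4 93  6 11  0  1  1]
 [ 1  0  2  4  7  6 12  0  0]
 [ 2  2  0  0 -3  6  6  9  1]
 [ 0  1  0  1  0 -2  7  5  1]
 [ 0  0  2  0  1  1 -2 -1  0]]
```

```bash
cat >> meas.py <<'E'
d=cv2.GaussianBlur((a[...,2]-a[...,0]).astype(np.float32),(0,0),3); m=(d>3)&(a.sum(2)>360)|(d>20)
m=cv2.morphologyEx(m.astype(np.uint8),cv2.MORPH_OPEN,np.ones((15,15)))
W=world(big(m),x,y,.02); print('sample',rect(W)); vis2=cv2.resize(a.astype(np.uint8),(430,384)); 
cv2.drawContours(a8:=a.astype(np.uint8).copy(),[big(m)],-1,(255,0,0),1)
# bar
x,y,w,h=115,220,30,34; b=up(x,y,w,h); print('barcols',[tuple(v) for v in b[int(18.2*6),36:190:10]])
m=(b[...,0]-b[...,2]>60)&(b.sum(2)>370)
W=world(big(m),x,y,.1); print('bar',cv2.minEnclosingCircle((W[:,:2]*1000).astype(np.float32))); b8=b.astype(np.uint8).copy(); cv2.drawContours(b8,[big(m)],-1,(255,0,0),1)
# clamp overlay
x,y,w,h=205,165,92,56; e8=up(x,y,w,h).astype(np.uint8).copy()
yaw=np.radians(.76);Rz=np.array([[np.cos(yaw),-np.sin(yaw)],[np.sin(yaw),np.cos(yaw)]])
O=np.array([.5544,.0317])-Rz@[0,.018]; print('O',O)
def poly(pts,col):
    q=[]
    for p in pts:
        u=proj(c,[*(O+Rz@np.array(p[:2])),p[2]]); q.append([(u[0]-x+.5)*K,(u[1]-y+.5)*K])
    cv2.polylines(e8,[np.int32(q)],True,col,1)
def box(x0,x1,y0,y1,z,col): poly([(x0,y0,z),(x1,y0,z),(x1,y1,z),(x0,y1,z)],col)
box(-.042,.042,-.069,.105,.014,(255,0,0)); box(-.018,.018,-.062,-.038,.052,(0,255,0))
box(-.025,.025,-.017,.014,.036,(255,255,0)); box(-.022,.022,.016,.046,.046,(0,255,255)); box(-.0125,.0125,.054,.076,.122,(255,0,255))
out=np.zeros((600,800,3),np.uint8); out[:e8.shape[0],:e8.shape[1]]=e8; out[340:340+a8.shape[0],:a8.shape[1]]=a8; out[340:340+b8.shape[0],300:300+b8.shape[1]]=b8
cv2.imwrite('pics/dbg.png',out[...,::-1])
E
python3 meas.py|tail -5
```

```text
[ 0  0  2  0  1  1 -2 -1  0]]
sample ((490.6388244628906, -261.153076171875), (62.289371490478516, 22.157636642456055), 51.79277038574219)
barcols [(np.int64(163), np.int64(164), np.int64(162)), (np.int64(164), np.int64(166), np.int64(163)), (np.int64(164), np.int64(166), np.int64(164)), (np.int64(168), np.int64(149), np.int64(120)), (np.int64(175), np.int64(143), np.int64(93)), (np.int64(174), np.int64(143), np.int64(95)), (np.int64(175), np.int64(143), np.int64(94)), (np.int64(174), np.int64(143), np.int64(94)), (np.int64(175), np.int64(143), np.int64(93)), (np.int64(172), np.int64(140), np.int64(91)), (np.int64(84), np.int64(76), np.int64(66)), (np.int64(101), np.int64(86), np.int64(70)), (np.int64(133), np.int64(110), np.int64(78)), (np.int64(142), np.int64(116), np.int64(80)), (np.int64(115), np.int64(96), np.int64(72))]
bar ((448.5749816894531, 286.7999572753906), 11.640233993530273)
O [0.55463875 0.01370158]
```

View pics/dbg.png

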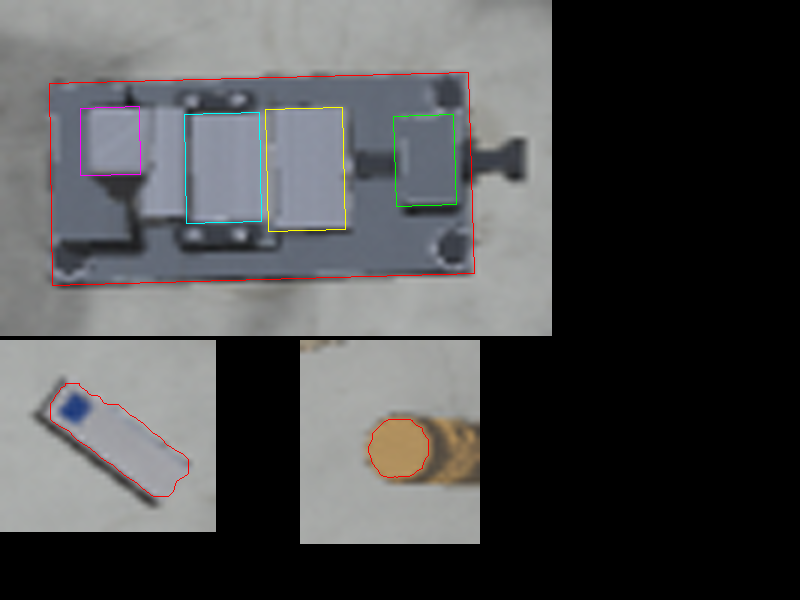

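Clamp overlay fits: the base, post, jaw and seat outlines lie on the image edges. I can't see the stop screw's end clearly, so I'll zoom in on that area in both views before placing.

```bash
python3 - <<'E'
from h import *
t=cv2.imread('pics/top0.png');s=cv2.imread('pics/side0.png')
f=lambda im,x,y,w,h:cv2.convertScaleAbs(cv2.resize(im[y:y+h,x:x+w],(800,300),interpolation=cv2.INTER_CUBIC),alpha=1.4,beta=-20)
a=f(t,240,181,64,24);b=f(s,218,194,80,30)
cs=np.load('side0.npy',allow_pickle=True).item();ct=np.load('top0.npy',allow_pickle=True).item()
O=np.array([.5546,.0137]);w=np.radians(.76);Rz=np.array([[np.cos(w),-np.sin(w)],[np.sin(w),np.cos(w)]])
P={'seat':[(sx*.025,y,.036) for sx in(1,-1) for y in(-.017,)],'jaw':[(sx*.022,.013,.043) for sx in(1,-1)],'stop':[(0,-.015,.047),(0,-.0115,.047)],'post':[(sx*.018,y,.052) for sx in(1,-1) for y in(-.038,-.062)]}
for (k,ps),col in zip(P.items(),[(0,255,255),(255,255,0),(0,0,255),(0,255,0)]):
  for p in ps:
    X=[*(O+Rz@p[:2]),p[2]]
    u=proj(ct,X);cv2.circle(a,(int((u[0]-240+.5)*12.5),int((u[1]-181+.5)*12.5)),4,col,1)
    u=proj(cs,X);cv2.circle(b,(int((u[0]-218+.5)*10),int((u[1]-194+.5)*10)),4,col,1)
cv2.imwrite('pics/z.png',np.vstack([a,b]))
E
```

```text
(no output)
```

View pics/z.png

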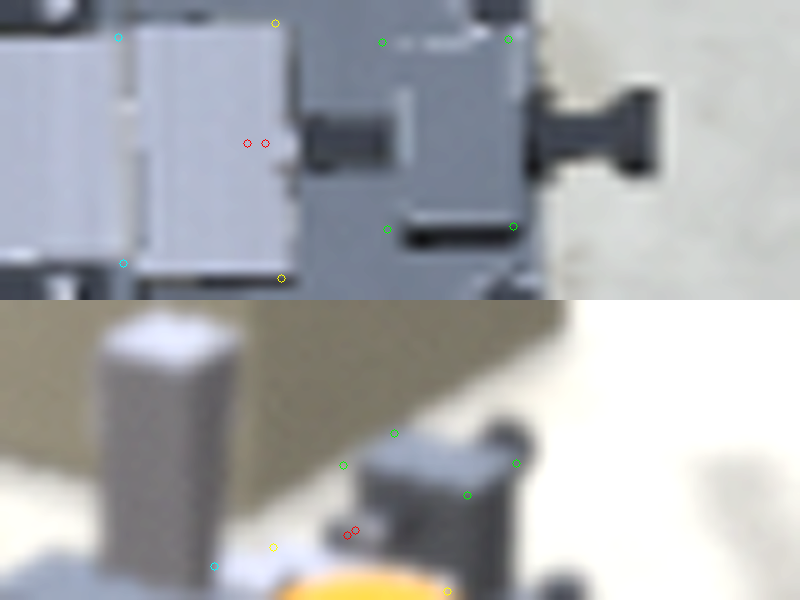

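The clamp's post, seat and wedge all sit about 1.1 px to the right of my overlay in the top view, and the side view agrees. Its origin is therefore about 2.8 mm further towards -y. I'll use O ≈ (0.555, 0.011) and pick the sample.

```bash
cat >> h.py <<'E'
O=np.array([.555,.0110]);YAW=.76
def ori(deg): 
    a=np.radians(deg);x=np.array([np.cos(a),np.sin(a),0]);z=np.array([0,0,-1.]);return np.column_stack([x,np.cross(z,x),z])
def cl(x,y,z):
    a=np.radians(YAW); return [O[0]+np.cos(a)*x-np.sin(a)*y,O[1]+np.sin(a)*x+np.cos(a)*y,z]
def st(l=''): print(l,round(robot.get_time_s(),2),np.round(robot.get_ee_pos(),4),'w',round(robot.get_gripper_width(),4),'F',np.round(robot.get_ft_force(),1),'pad',np.round(robot.get_finger_force(),1))
E
python3 - <<'E'
from h import *
A=ori(51.8); S=[.4906,-.2612]
for p,o in [((*S,.13),A),((*S,.0315),A),(cl(0,.0005,.12),ori(YAW)),((.4486,.284,.1),ori(0)),((.4486,.284,.1),ori(90)),(cl(0,.065,.2),ori(0)),(cl(0,.065,.2),ori(90))]:
    j=robot.ik(list(p),o); print(None if j is None else np.round(j,0))
robot.goto([*S,.13],A); st(); robot.command_gripper(.036); st()
robot.move_linear([*S,.0315]); st(); robot.command_gripper(0.0); st('grip')
robot.move_linear([*S,.13]); st('lift')
E
```

```text
[ 32.  36.  -9. 105.   8.  40. -20.]
[ 30.  44.  -7. 108.  10.  28. -22.]
[ -3.  36.   0. 106.  -0.  38. -93.]
[ -30.   37.   -7.  110.    8.   34. -132.]
[-15.  40. -30. 110.  31.  39. -64.]
[  -4.   31.  -10.  100.    6.   50. -106.]
[  7.  33. -27. 100.  18.  52. -27.]
 1.8 [ 0.4901 -0.2633  0.1303] w 0.0857 F [-0.5 -0.5  0.2] pad 0.0
 2.33 [ 0.4906 -0.2613  0.13  ] w 0.0359 F [ 0.1  0.2 -0.4] pad 0.0
 3.14 [ 0.4912 -0.2614  0.0321] w 0.036 F [ 0.8  0.2 -1.1] pad 0.0
grip 3.43 [ 0.4912 -0.2615  0.0329] w 0.0178 F [-1.4  1.6  5.4] pad 59.9
lift 4.24 [ 0.4897 -0.2609  0.1291] w 0.0178 F [ 0.6  0.3 -2.1] pad 58.9
```

```bash
python3 - <<'E'
from h import *
robot.goto(cl(0,.0005,.13),ori(YAW)); robot.move_linear(cl(0,.0005,.095)); robot.sleep(.2); st()
cs=snap('side','s1.png'); ct=snap('top','t1.png')
s=cv2.imread('pics/s1.png');t=cv2.imread('pics/t1.png')
def box(im,c,x0,y0,k,b,col):
    x1,x2,y1,y2,z1,z2=b
    for z in(z1,z2):
        q=[(proj(c,cl(a,b2,z))-[x0,y0]+.5)*k for a,b2 in((x1,y1),(x2,y1),(x2,y2),(x1,y2))]
        cv2.polylines(im,[np.int32(q)],True,col,1)
b=cv2.resize(s[155:265,200:310],(600,600),interpolation=cv2.INTER_CUBIC);k=600/110
raw=b.copy()
box(b,cs,200,155,k,(-.031,.031,-.0095,.0105,.0635,.0835),(0,0,255)); box(b,cs,200,155,k,(-.018,.018,-.062,-.038,.052,.052),(0,255,0))
cv2.imwrite('pics/s1z.png',cv2.resize(np.hstack([b,raw]),(800,400)))
E
```

```text
5.91 [0.5558 0.011  0.096 ] w 0.0181 F [ 0.8 -0.7 -1.6] pad 58.9
```

View pics/s1z.png

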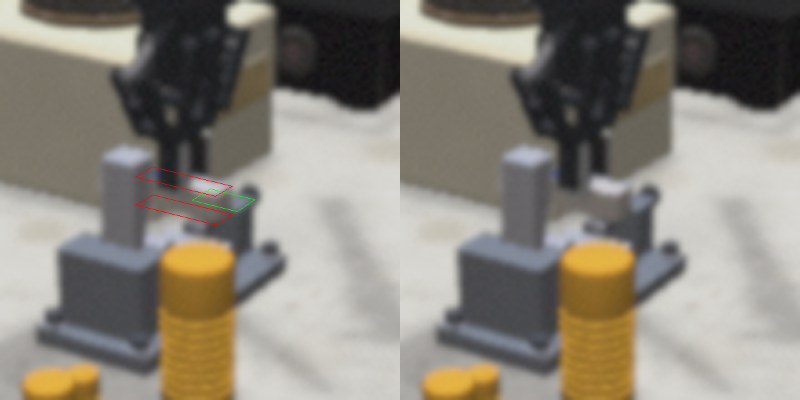

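The held sample's outline matches the prediction to within about 1 px in the side view, and the clamp post does too. I'll lower it slowly, watching the force.

```bash
python3 - <<'E'
from h import *
robot.move_linear(cl(-.0005,.0005,.076),max_speed=.06); robot.sleep(.2); st()
f0=np.array(robot.get_ft_force())
z=.076
while z>.0665:
    z-=.001; robot.move_linear(cl(-.0005,.0005,z),max_speed=.02); f=np.array(robot.get_ft_force())-f0
    print(round(z,4),np.round(robot.get_ee_pos(),4),f.round(1))
    if f[2]>4 or np.hypot(*f[:2])>6: break
E
```

```text
6.67 [0.5548 0.0115 0.0762] w 0.018 F [ 0.6 -0.6 -1.6] pad 58.9
0.075 [0.5545 0.0115 0.0751] [ 0.4  0.7 -0. ]
0.074 [0.5544 0.0115 0.0739] [-0.5 -0.1 -0.6]
0.073 [0.5544 0.0115 0.0729] [-1.  -0.3 -0.2]
0.072 [0.5544 0.0115 0.0719] [-0.8  0.1 -0.6]
0.071 [0.5545 0.0114 0.0709] [-0.2  0.  -0.2]
0.07 [0.5546 0.0111 0.07  ] [-1.2 -0.2  0. ]
0.069 [0.5547 0.0109 0.069 ] [ 0.7 -1.7 -0.1]
0.068 [0.5548 0.0109 0.0689] [-1.2 -1.6  7.7]
```

```bash
python3 - <<'E'
from h import *
robot.move_linear(cl(-.0005,.0005,.069),max_speed=.05)
robot.command_gripper(.034); st(); robot.sleep(.3)
robot.move_linear(cl(-.0005,.0005,.14)); st()
B=[.4486,.2868]
# bar grasp: move away to see the clamp
robot.goto([*B,.2],ori(0)); st(); robot.sleep(.3)
c=snap('top','t2.png'); s=snap('side','s2.png')
t=cv2.imread('pics/t2.png'); 
f=lambda im,x,y,w,h:cv2.resize(im[y:y+h,x:x+w],(800,300),interpolation=cv2.INTER_CUBIC)
a=f(t,210,178,96,36);k=800/96
for b,col in(((-.031,.031,-.01,.01,.056),(0,0,255)),((-.025,.025,-.017,.014,.036),(0,255,255))):
    q=[(proj(c,cl(x,y,b[4]))-[210,178]+.5)*k for x,y in((b[0],b[2]),(b[1],b[2]),(b[1],b[3]),(b[0],b[3]))]; cv2.polylines(a,[np.int32(q)],True,col,1)
b=f(cv2.imread('pics/s2.png'),200,185,96,36); cv2.imwrite('pics/z2.png',np.vstack([a,b]))
E
```

```text
9.23 [0.5547 0.0112 0.0691] w 0.0343 F [-0.2 -3.1  2.7] pad 0.0
 10.16 [0.5537 0.0125 0.1393] w 0.0341 F [-0.8  0.7  0.2] pad 0.0
 11.31 [0.4494 0.2849 0.1994] w 0.0342 F [-0.1 -0.9 -0.1] pad 0.0
```

View pics/z2.png

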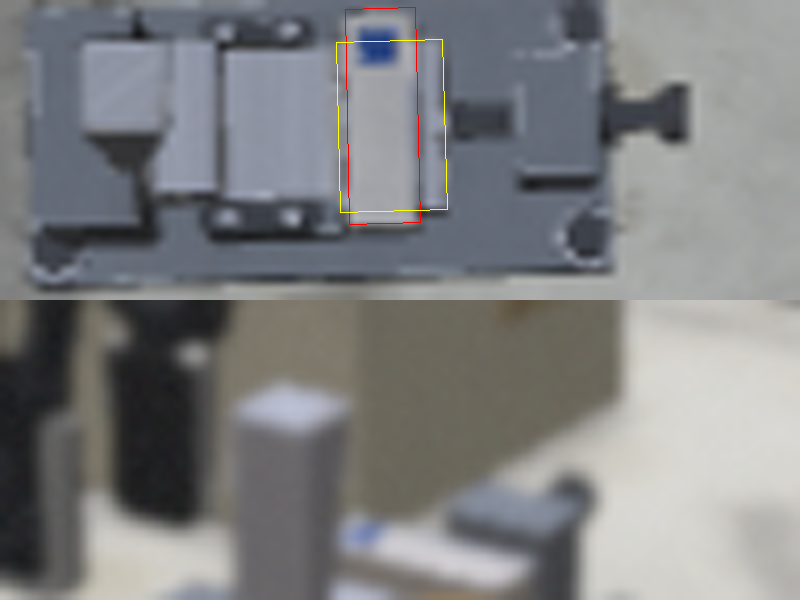

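The sample sits square on the seat between the jaw and the stop: (345–420) px against the drawn box, with the screw side clear. Next I'll take the medium bar, closing along world x so the fingers stay away from its neighbours at -y.

```bash
python3 - <<'E'
from h import *
B=[.4486,.2868]; A=ori(90)
robot.goto([*B,.2],A); robot.command_gripper(.05); st()
robot.move_linear([*B,.075],max_speed=.12); st(); robot.command_gripper(0); st('grip')
robot.move_linear([*B,.23]); st('lift'); robot.goto(cl(0,.065,.23),A); robot.sleep(.3); st()
c=snap('side','s3.png'); s=cv2.imread('pics/s3.png'); k=5
cx=proj(c,cl(0,.065,.135)); print(cx); x0,y0=int(cx[0]-60),int(cx[1]-60)
b=cv2.resize(s[y0:y0+120,x0:x0+120],None,fx=k,fy=k,interpolation=cv2.INTER_CUBIC)
for r,z,p in((.013,.155,(0,.065)),):
    q=[(proj(c,cl(p[0]+r*np.cos(a),p[1]+r*np.sin(a),z))-[x0,y0]+.5)*k for a in np.linspace(0,6.28,40)]; cv2.polylines(b,[np.int32(q)],True,(0,0,255),1)
q=[(proj(c,cl(x,y,.122))-[x0,y0]+.5)*k for x,y in((-.0125,.054),(.0125,.054),(.0125,.076),(-.0125,.076))]; cv2.polylines(b,[np.int32(q)],True,(0,255,0),1)
cv2.imwrite('pics/z3.png',b)
E
```

```text
13.18 [0.4485 0.2869 0.2   ] w 0.0502 F [-0.9  0.4  0.6] pad 0.0
 14.38 [0.449  0.2872 0.0756] w 0.05 F [0.4 0.8 1.1] pad 0.0
grip 14.72 [0.4492 0.2871 0.0759] w 0.0247 F [0.2 0.1 4.9] pad 58.7
lift 15.9 [0.4479 0.2862 0.2288] w 0.0246 F [-0.2 -0.2 -3.7] pad 59.0
 17.13 [0.5538 0.0776 0.2301] w 0.0245 F [ 0.4  0.3 -3.3] pad 59.0
[233.99223966 192.16263058]
```

View pics/z3.png

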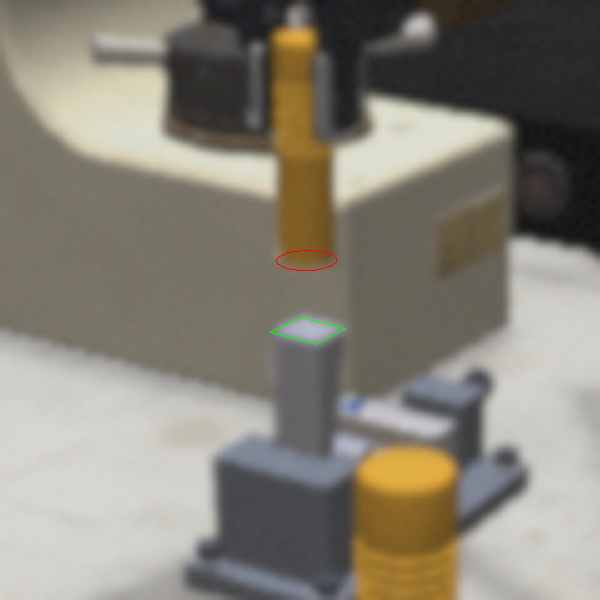

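The bar hangs centred over the wedge head: bar end at (305,260), head at (308,330). I'll press down in small force-checked steps.

```bash
python3 - <<'E'
from h import *
robot.move_linear(cl(0,.065,.204),max_speed=.06); robot.sleep(.3); st()
f0=np.mean([(robot.sleep(.02),robot.get_ft_force())[1] for _ in range(8)],axis=0); print(f0)
z=.204; n=0; ze=[]
while z>.150:
    f=np.array(robot.get_ft_force())-f0; step=.001 if f[2]<13 else .0005
    z-=step; robot.move_linear(cl(0,.065,z),max_speed=.02); robot.sleep(.03)
    f=np.array(robot.get_ft_force())-f0; p=robot.get_ee_pos(); n+=1
    if n%4==0 or f[2]>12: print(round(z,4),np.round(p,4),f.round(1))
    if f[2]>22: robot.sleep(.3); print('end',np.round(np.array(robot.get_ft_force())-f0,1),np.round(robot.get_ee_pos(),4)); break
    if np.hypot(*f[:2])>15: print('side'); break
    if robot.get_time_s()>40: print('time'); break
st()
E
```

```text
18.07 [0.5543 0.076  0.2043] w 0.0244 F [-0.2 -0.5 -3.3] pad 59.0
[-0.10271087 -0.11064271 -3.31813359]
0.2 [0.5541 0.076  0.1999] [-0.1  0.   0.2]
0.196 [0.5545 0.076  0.1965] [-0.1  0.3  6.4]
0.192 [0.5543 0.076  0.192 ] [-0.  -0.2  4.6]
0.188 [0.5541 0.076  0.1879] [0.9 0.2 5.1]
0.184 [0.5541 0.076  0.184 ] [ 0.5 -0.4  7.4]
0.18 [0.5542 0.076  0.18  ] [1.2 0.5 7.4]
0.176 [0.5542 0.076  0.176 ] [ 0.7 -0.6  7.2]
0.172 [0.5542 0.076  0.172 ] [0.4 0.2 7.8]
0.168 [0.5542 0.076  0.168 ] [0.  0.1 8.1]
0.164 [0.5542 0.076  0.1641] [ 1.1 -1.2  8.6]
0.16 [0.5543 0.0761 0.1609] [ 0.3 -0.1 13.5]
0.1595 [0.5543 0.0761 0.1609] [-1.8  0.  14.9]
0.159 [0.5544 0.0761 0.1608] [-1.4 -0.1 17.3]
0.1585 [0.5544 0.0761 0.1607] [-2.4 -1.3 20. ]
0.158 [0.5545 0.0762 0.1606] [-2.7 -0.9 21.8]
0.1575 [0.5546 0.0762 0.1605] [-4.1 -0.4 23.3]
end [-2.8 -0.5 24. ] [0.5546 0.0762 0.1605]
 32.38 [0.5546 0.0762 0.1605] w 0.0248 F [-2.9 -0.6 20.7] pad 61.3
```

The wedge stopped after about 37 mm and the force climbed to 24 N, so it's locked. Now I'll return the bar.

```bash
python3 - <<'E'
from h import *
A=ori(90); B=[.449,.287]
robot.move_linear(cl(0,.065,.23),max_speed=.12); robot.goto([*B,.23],A)
robot.move_linear([*B,.084],max_speed=.12); robot.sleep(.3); f0=np.array(robot.get_ft_force()); st()
z=.084
while z>.066:
    z-=.001; robot.move_linear([*B,z],max_speed=.02); f=np.array(robot.get_ft_force())-f0
    if f[2]>4: break
print(z,f.round(1)); robot.command_gripper(.05); robot.sleep(.2); st()
robot.move_linear([*B,.22]); robot.sleep(.3); robot.goto([.45,.2,.3],A); robot.sleep(.3); st()
c=snap('top','t4.png'); s=snap('side','s4.png')
f=lambda im,x,y,w,h:cv2.resize(im[y:y+h,x:x+w],(400,400),interpolation=cv2.INTER_CUBIC)
t=cv2.imread('pics/t4.png');s=cv2.imread('pics/s4.png')
cv2.imwrite('pics/z4.png',np.hstack([f(t,110,140,200,140),f(s,190,180,140,140)]))
E
```

```text
35.73 [0.4491 0.2871 0.0844] w 0.0245 F [ 0.4  0.4 -3.5] pad 59.0
0.075 [-2.3 -1.8  9. ]
 38.55 [0.449  0.287  0.0749] w 0.05 F [0.7 0.3 0.5] pad 0.0
 40.81 [0.4494 0.2009 0.299 ] w 0.0498 F [0.4 0.5 0.7] pad 0.0
```

```bash
python3 - <<'E'
from h import *
t=cv2.imread('pics/t4.png');s=cv2.imread('pics/s4.png')
cv2.imwrite('pics/z5.png',np.hstack([cv2.resize(t[130:280,110:310],(400,300)),cv2.resize(s[170:320,170:370],(400,300))]))
E
```

```text
(no output)
```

View pics/z5.png

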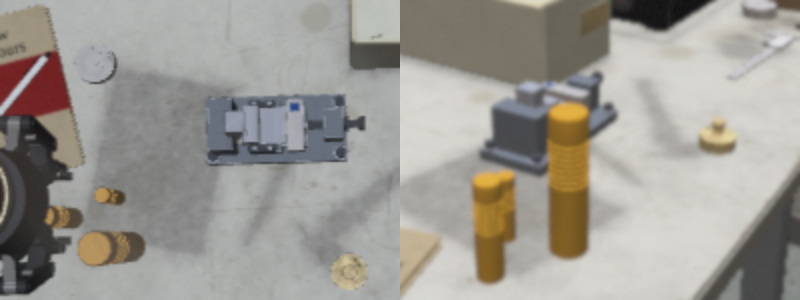

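The medium bar stands upright where it started, with its side-view top at (488,182) in the crop. The wedge is down, the sample is held between jaw and stop, and nothing else has moved. I'm handing it in.

```bash
python3 -c "
from station import robot
print(robot.finish_job())"
```

```text
the job is handed in; nothing more can be done
None
```

The job is handed in, though the hand-in returned no verdict: the sample is on the seat, the wedge was driven about 37 mm down and pressed to about 24 N, and the medium bar is back upright on the bench, let go, at about 41 s of the 61 s allowed.

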